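Stack the turbo parts trays and clip on the job tag

ROBOT

A 6-joint arm with a two-finger parallel gripper is mounted at the origin on the work surface. World frame = base frame: x ahead of the robot, y to its left, z up, the work surface at z = 0. Lengths are in m, angles in rad, forces in N, time in s.
With the tool pointing down it reaches from about 0.35 to 1 m from the base axis. Payload 7.1 kg.
Tool frame: the origin (TCP) lies between the finger pads; the fingertips stand 25 mm ahead of it and the grasp point (between the pads) lies 6 mm ahead of it; z points along the fingers, y is the line along which they close (so a half turn about z gives the same grasp; the last joint's range is limited). The gripper opens to 85 mm and grips with 20 to 120 N. Pads are 22 mm wide; open, the fingers measure 114 mm over their backs; the gripper's body (76 mm by 85 mm) begins 54 mm behind the grasp point. The pads swing forward as they close: fully open they stand 13 mm farther back than shut.
Start: joints at [1.206, 0.423, 1.63, -0, 1.089, -0.019], TCP at [0.212, 0.588, 0.233] pointing down, gripper open.
Joint ranges: [-3, 3], [-0.9, 2.11], [0.09, 2.58], [-1.31, 4.45], [0.11, 2.69], [-2.54, 2.54]. Speed limits (rad/s): [2.39, 2.39, 3.01, 3.14, 3.14, 3.14].

INTERFACE

Orientations are given as a unit quaternion [w, x, y, z].
In Python, from cell import r, claw, solver, sensors, eyes, order gives the robot as it stands. Calls block until the motion is done:
- r.move_ptp(position, orientation): joint-space move of the TCP to a pose.
- r.servo_line(position, rotation=None, feed=0.15): straight line of the TCP; rotation=None keeps the orientation; feed is the mean speed in m/s.
- r.set_joints(angles): joint-space move.
- claw.set_gripper(opening, force=None): finger opening in m; force is the grip in N (None keeps the last); returns when the fingers have stopped.
- r.hold(seconds).
- solver.solve_ik(position, orientation): joint angles nearest the present ones, or None.
- sensors.read_state(): the state.
- eyes.camera(name): name is "scene" or "top" or "wrist"; returns a dict with "color" (480x640x3 uint8, blue, green, red), "K" (3x3 intrinsics, pixels), "pose" (4x4, takes a point from camera to world coordinates). Camera axes: x right, y up, looking along -z (the intrinsics and any distortion apply to the point x, -y, -z); pixel columns grow to the right and rows downward; lengths in m; the calibration is good to about 2 mm. A picture is of the moment at which its call begins. There is no depth.
A pose or a line that the arm cannot do raises r.PlanningError and nothing moves.
- order.finish_job(): hands the job in; it is judged then, once.
The state is a dict: "t": time; "joints": joint angles; "joint_velocities": joint speeds; "effort": joint torques, N m; "position": TCP position; "tcp_rot": TCP orientation; "wrist_force": force on the tool from outside, world axes, zero at the start; "wrist_torque": the same for the moment, N m; "opening": finger opening in m; "grasp_force": force on a finger pad.
Only numpy, scipy, OpenCV 4.12 (cv2) and the standard library are available. Lean on these libraries where they do the work, as an engineer would, in place of code of your own. Each camera call takes 0.05 s, during which the arm holds its last target. There are 200 camera calls.

TASK

Pack up the stripped turbocharger: lift the blue parts tray, keeping it level so that the wheel and the heat shield stay in it, and set it down gently on the grey tray, square over it, until all four corner pins are fully home in the grey tray's sockets. Mark the stack with the yellow spring clip that is parked on the rim of the green nut bin: it goes upright on the middle of the blue tray's short end wall that faces the robot, jaws well down over the rim and red tag facing outward. Leave the grey tray where it stands, and do not disturb the turbo housing, the spray can or the spanner.

Things in the scene. Friction and masses are not known exactly. Their poses are not given: they have to be found in the camera images.
- blue_tray_grip (a point): Centre of the black handle bar of the blue tray to be lifted (200 x 140 mm, about 0.4 kg, varies). x along bar and tray, y across, z up. Bar 130 long, 10 thick (y), 16 high, on 10 mm uprights at x = +-55. Tray parts relative to here: deck top 50 mm below, wall rims 20 mm below, tops of the corner posts 10 mm above, pin tips, on which it stands, 70 mm below
- blue_tray_rim (a point): Middle of the top edge of the blue tray's -x end wall (wall 4 mm thick, 100 mm long between posts, rim 30 mm above the deck); tray axes; 98 mm along -x and 20 mm below the handle's centre. The +x wall is alike
- blue_tray_pin (a point): Lower tip of one of the blue tray's four steel pins, 89 mm along x and 59 mm along y from the tray's centre; the others mirror it. Each stands under a 22 mm square corner post, is 10 mm thick and 12 mm long, its lower 6 mm tapered to 6 mm. The trays fit either way round
- grey_tray: Grey tray of the same pattern, loose on the bench, a bearing housing (44 mm high, below the post tops) in it. Origin at its centre at bench level; x along, y across, z up; its -x end faces the robot. Handle top 78 mm up. Stacked, the blue posts rest on the grey posts: blue handle's centre 138 mm, blue rim 118 mm above this origin
- grey_tray_socket (a point): Mouth of one of the grey tray's four sockets, in the top of a corner post 80 mm above the tray's origin, 89 mm along x and 59 mm along y from its centre; the others mirror it. 13 mm square, 16 mm deep, open at the top
- clip_grip (a point): Point midway between the handles of the yellow spring clip, 20 mm below their tops: squeeze here from above. Clip 100 tall, 26 wide, 80 g, jaws down over the bin's rim. z up; x the way it is squeezed and opens (tag on -x); y along the rim. Handles 38 mm over the outside here, 46 at the top; squeezed to the stop (about 12 N) parallel and 21 mm. Fixed to the tag-side half, so leans up to 0.2 rad then
- clip_jaw (a point): Point midway between the clip's jaw pads when they grip a 4 mm wall, 73 mm below the grip point along the clip's z; same axes. Pads 14 mm high, their tips 7 mm below this point; throat free 25 mm above it. Squeezed fully, the pads stand 17 mm apart; let go, the spring shuts them. At the start they reach 12 mm over the bin's rim
- clip_tag (a point): Centre of the clip's red tag, a plate 3 x 44 x 30 mm fixed outside the -x jaw, 12 mm from the jaw's mid-plane along -x. Its lower edge hangs 10 mm below the jaw tips
- clip_lever (a joint): Opening of the clip (rad): 0 when it grips a 4 mm wall (rim of the bin or of a tray), -0.12 shut on nothing, 0.40 squeezed fully open
- bin: Fixed green steel bin of nuts, 110 x 90 x 65 mm (x, y, z), walls 4 mm thick; origin at the centre of its underside. The clip sits on its -x wall, tag towards the robot
- wheel: Silver compressor wheel, 54 mm in diameter and 40 mm high, loose on the blue tray's deck at one side of the handle; origin at the centre of its underside
- shield: Heat shield, dark steel dish 52 mm in diameter and 15 mm high, loose on the blue tray's deck on the other side; origin at the centre of its underside
- housing: Bystander: cast aluminium compressor housing of the turbo, about 160 mm across and 75 mm high; origin at the centre of its underside
- spray: Bystander: spray can, 54 mm in diameter and 150 mm high; origin at the centre of its underside
- spanner: Bystander: steel spanner, 170 mm long, lying on the bench near the robot; origin at its middle, x along it

How it is judged:
At the end, for the whole second after the job is handed in: Blue tray home on the grey: within 4 mm of centre, 2.5 mm of seated height, 0.03 rad level, 0.06 rad square. Clip shut on its -x end wall, within 25 mm of the middle, jaws 7 mm or more over the rim, within 0.25 rad upright, 0.3 rad square, tag out. Wheel, shield in it; all at rest (x of blue_tray_grip in the frame of grey_tray between -0.004 and 0.004 m and y of blue_tray_grip in the frame of grey_tray between -0.004 and 0.004 m and z of blue_tray_grip in the frame of grey_tray between 0.1355 and 0.1405 m and angle between the z axis of blue_tray_grip and the z axis of grey_tray, either way round below 0.03 rad and angle between the x axis of blue_tray_grip and the x axis of grey_tray, either way round below 0.06 rad and x of clip_jaw in the frame of grey_tray between -0.1025 and -0.0935 m and y of clip_jaw in the frame of grey_tray between -0.025 and 0.025 m and z of clip_jaw in the frame of grey_tray between 0.092 and 0.118 m and angle between clip_jaw's own z axis and vertical below 0.25 rad and value of joint clip_lever between -0.06 and 0.07 rad and x of clip_tag in the frame of grey_tray below -0.104 m and angle between the x axis of clip_jaw and the x axis of grey_tray, either way round below 0.3 rad and x of wheel in the frame of blue_tray_grip between -0.095 and 0.095 m and y of wheel in the frame of blue_tray_grip between -0.065 and 0.065 m and z of wheel in the frame of blue_tray_grip between -0.056 and -0.025 m and x of shield in the frame of blue_tray_grip between -0.095 and 0.095 m and y of shield in the frame of blue_tray_grip between -0.065 and 0.065 m and z of shield in the frame of blue_tray_grip between -0.056 and -0.025 m and linear speed of each of blue_tray, clip below 0.02 m/s and angle between grey_tray's own z axis and vertical below 0.03 rad); the robot touches nothing.
It fails at once if the blue tray is tipped more than 0.3 rad (angle between blue_tray_grip's own z axis and vertical above 0.3 rad).
It fails at once if the blue tray is dropped: out of the fingers it falls faster than 0.5 m/s (contact force between blue_tray and the fingers below 0.1 N and linear speed of blue_tray above 0.5 m/s).
It fails at once if the blue tray is banged or pressed on the grey one with more than 80 N (contact force between blue_tray and grey_tray above 80 N).
It fails at once if the grey tray is shifted more than 25 mm (distance of grey_tray from where it was at the start of the episode above 0.025 m).
It fails at once if the turbo housing, the spray can or the spanner is moved more than 20 mm (distance of any of housing, spray, spanner from where it was at the start of the episode above 0.02 m).
It also fails if it takes over 64 s, if anything falls off the work surface, if the arm or the gripper's body presses on something with over 40 N, if the wrist force passes 120 N, or if a joint passes its speed limit or range.

## Working session

There is one attempt and no reset: what is moved stays moved. The work goes in short steps, each a Python script; the robot and the scene stay as the last script left them, time stands still between calls to the robot, and variables do not carry over. Pictures are saved under pics/ and viewed, at most 10 in all, crops included, and the job is handed in when it is done.

```bash
ls; mkdir -p pics
python3 - <<'E'
from cell import r, claw, solver, sensors, eyes, order
import cv2
for n in ("top","scene"):
    c=eyes.camera(n); cv2.imwrite(f"pics/{n}0.png",c["color"]); print(n,c["K"],c["pose"],[k for k in c])
print(sensors.read_state())
E
```

```text
pics
top [[568.60322939   0.         315.19564481]
 [  0.         568.60322939 247.20108079]
 [  0.           0.           1.        ]] [[ 1.49058249e-02  9.90191828e-01 -1.38917099e-01  4.46074968e-01]
 [-9.99686457e-01  1.75538741e-02  1.78563437e-02  8.67419015e-04]
 [ 2.01197389e-02  1.38607379e-01  9.90143015e-01  1.13029473e+00]
 [ 0.00000000e+00  0.00000000e+00  0.00000000e+00  1.00000000e+00]] ['color', 'K', 'pose']
scene [[448.10727325   0.         312.32317641]
 [  0.         448.10727325 239.02383386]
 [  0.           0.           1.        ]] [[-0.75041228 -0.56751824  0.33882807  0.8943285 ]
 [ 0.66084856 -0.65402437  0.36814577  0.30435461]
 [ 0.01267237  0.50017515  0.86583153  0.83854813]
 [ 0.          0.          0.          1.        ]] ['color', 'K', 'pose']
{'t': 0.1, 'joints': array([ 1.20600289e+00,  4.23779629e-01,  1.63062200e+00, -9.73773626e-06,
        1.08859072e+00, -1.89884079e-02]), 'joint_velocities': array([ 5.81625877e-04, -2.71850393e-03, -1.12603712e-03,  9.75954985e-05,
       -8.19540840e-04,  1.34995174e-03]), 'effort': array([-2.16695539e-04, -5.58428478e+01, -2.82446176e+01, -2.44182581e-05,
        2.99885221e-03,  6.43590738e-05]), 'position': array([0.21164103, 0.58754931, 0.23261061]), 'tcp_rot': array([-1.29238676e-04,  1.72040039e-01,  9.85089709e-01, -6.87823960e-04]), 'wrist_force': array([-0.02550519,  0.26331656,  0.28957765]), 'wrist_torque': array([ 0.06346616,  0.02593961, -0.00814639]), 'grasp_force': 0.0, 'opening': 0.08541493519304923}
```

View pics/top0.png

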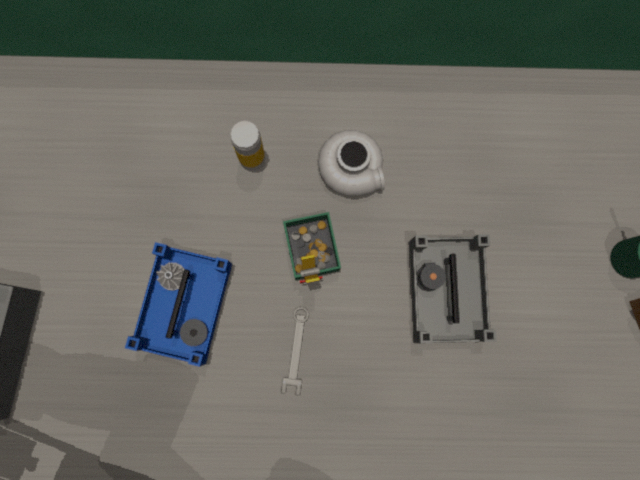

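View pics/scene0.png

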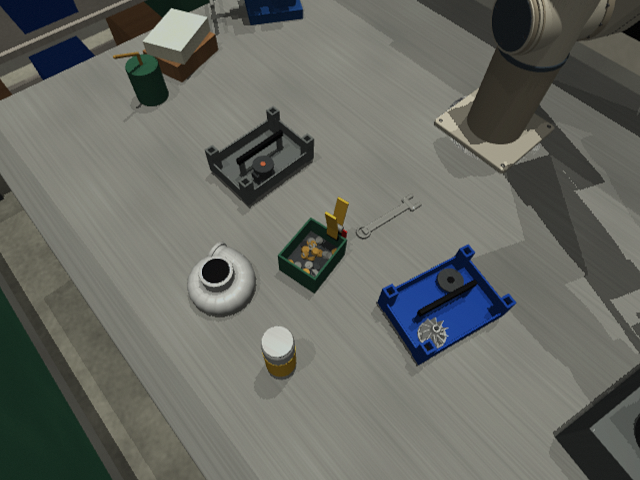

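The top view shows the blue tray with posts near (161,249), (223,264), (135,343) and (196,357). The grey tray's posts are near (421,242), (483,240), (425,337) and (488,335). The clip is at about (311,268) on the green bin's near rim. The scene view confirms the clip's tag faces the robot.

```bash
cat > h.py <<'E'
from cell import r, claw, solver, sensors, eyes, order
import numpy as np, cv2
from scipy.spatial.transform import Rotation as R
def ray(c,uv):
    K,P=c["K"],c["pose"]; u,v=uv
    d=np.array([(u-K[0,2])/K[0,0],-(v-K[1,2])/K[1,1],-1.0])
    return P[:3,3],P[:3,:3]@d
def plane(c,uv,z):
    o,d=ray(c,uv); return o+d*(z-o[2])/d[2]
def proj(c,p):
    q=c["pose"][:3,:3].T@(np.asarray(p)-c["pose"][:3,3]); q=c["K"]@np.array([q[0],-q[1],-q[2]]); return q[:2]/q[2]
def cross(c1,uv1,c2,uv2):
    o1,d1=ray(c1,uv1);o2,d2=ray(c2,uv2)
    s=np.linalg.lstsq(np.c_[d1,-d2],o2-o1,rcond=None)[0]
    a,b=o1+d1*s[0],o2+d2*s[1]; return (a+b)/2,np.linalg.norm(a-b)
def down(yaw):
    "tool down, finger-closing axis y at angle yaw+90deg (mod pi) -> object's y axis for object yaw"
    M=R.from_euler('z',yaw)*R.from_euler('x',np.pi)
    x,y,z,w=M.as_quat(); return np.array([w,x,y,z])
def rect(P):
    "P: 4 corners ordered -x+y, +x+y, -x-y, +x-y"
    P=np.asarray(P); c=P.mean(0); d=(P[1]-P[0]+P[3]-P[2]); return c,np.arctan2(d[1],d[0])
def snap(n,name):
    c=eyes.camera(n); cv2.imwrite(f"pics/{name}.png",c["color"]); return c
E
python3 - <<'E'
from h import *
c=eyes.camera("top")
for nm,px in dict(blue=[(135,343),(161,249),(196,357),(223,264)],grey=[(425,337),(421,242),(488,335),(483,240)]).items():
    P=[plane(c,p,.08) for p in px]; m,y=rect(P); print(nm,m,y,np.linalg.norm(P[1]-P[0]),np.linalg.norm(P[2]-P[0]))
print("clip",plane(c,(310,262),.15), plane(c,(312,284),.05))
m,y=rect([plane(c,p,.08) for p in [(135,343),(161,249),(196,357),(223,264)]])
q=down(y)
print("bin yaw", plane(c,(297,279),.065)-plane(c,(286,220),.065))
for p in [m+[0,0,.2]]:
  print(q,solver.solve_ik(p,q))
claw.set_gripper(0.06)
r.move_ptp([m[0],m[1],.28],q)
w=snap("wrist","w1"); print(w["pose"],w["K"],sensors.read_state()["t"],sensors.read_state()["position"],proj(w,[*m[:2],.07]))
E
```

```text
blue [0.48638302 0.23007365 0.08      ] -0.23010250879555627 0.17662996446163307 0.11356425626768911
grey [ 0.52164328 -0.27735997  0.08      ] 0.0284546099265181 0.17599734154692914 0.11636429604186041
clip [ 0.55753353 -0.00818515  0.15      ] [ 0.5268895  -0.01359162  0.05      ]
bin yaw [-0.11211965 -0.02309602  0.        ]
[ 6.08275269e-17  9.93388902e-01 -1.14797604e-01 -7.02932592e-18] [ 4.19721057e-01  2.41436015e-01  1.77804105e+00 -4.44089210e-16
  1.12211559e+00  2.22061989e+00]
[[-2.26249136e-01  9.34478612e-01  2.74883706e-01  5.55962253e-01]
 [-9.74069155e-01 -2.16826980e-01 -6.46168876e-02  2.13744432e-01]
 [-7.80895640e-04 -2.82375254e-01  9.59303709e-01  4.20297017e-01]
 [ 0.00000000e+00  0.00000000e+00  0.00000000e+00  1.00000000e+00]] [[368.58878207   0.         323.34199018]
 [  0.         368.58878207 238.37247864]
 [  0.           0.           1.        ]] 2.5083 [0.4861968  0.23055043 0.27993732] [323.45580524 206.96444906]
```

View pics/w1.png

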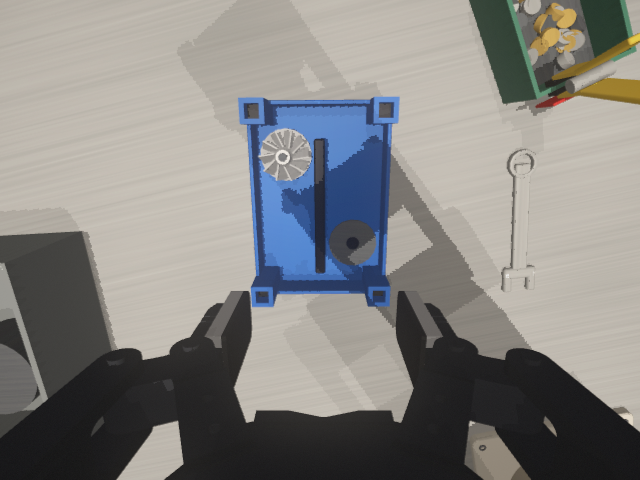

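The wrist view shows the blue sockets at (252,110), (385,109), (264,296) and (378,296), with the bar from (320,139) to (320,272). I'll take the same view of the grey tray so that calibration bias cancels.

Run:
```python
from h import *
r.move_ptp([.5216,-.2774,.28],down(.0285))
w=snap("wrist","w2"); np.savez("w2.npz",K=w["K"],pose=w["pose"])
s=sensors.read_state(); print(w["pose"],s["t"],s["position"],s["joints"])
b=cv2.imread("pics/w1.png"); cr=lambda im,x,y:cv2.resize(im[y-22:y+22,x-22:x+22],(300,300),interpolation=cv2.INTER_CUBIC)
g=[(252,110),(385,109),(264,296),(378,296)]
for n,im in (("cb",b),("cg",w["color"])):
    t=[cr(im,*p) for p in g]; cv2.imwrite(f"pics/{n}.png",np.vstack([np.hstack(t[:2]),np.hstack(t[2:])]))
cv2.imwrite("pics/both.png",np.hstack([cv2.imread("pics/cb.png")[:, :], cv2.imread("pics/cg.png")])[:, :1200])
im=cv2.imread("pics/both.png"); cv2.imwrite("pics/both.png",cv2.resize(im,(800,400)))
```

```text
[[ 0.03007329  0.95894593  0.28198988  0.59343571]
 [-0.99954703  0.02917662  0.00737922 -0.27497018]
 [-0.00115124 -0.28208407  0.959389    0.42031712]
 [ 0.          0.          0.          1.        ]] 4.4 [ 0.5219864  -0.27647009  0.28001995] [-5.07327645e-01  3.22912134e-01  1.66518438e+00  2.04810945e-04
  1.15351548e+00  1.03367369e+00]
```

View pics/w2.png

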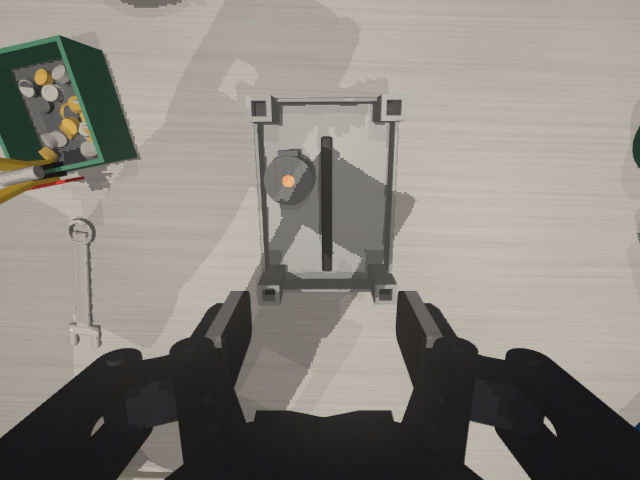

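View pics/both.png

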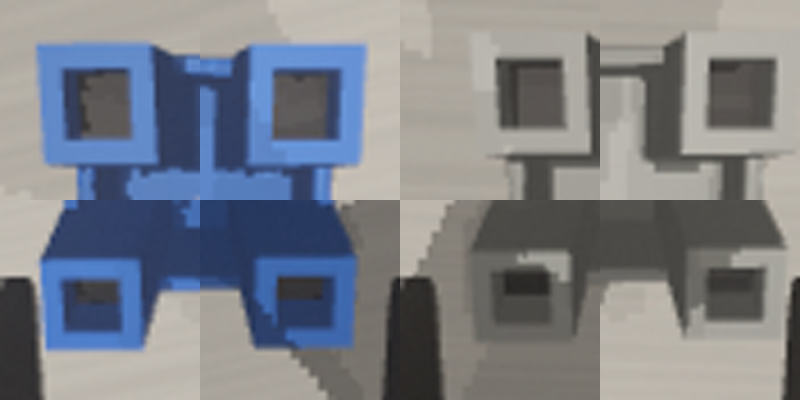

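Both trays' sockets are clear in the crops. Reading the edges gives blue (251.5,110.8), (386.3,109.9), (262.2,297.4), (379,296) and grey (258.8,108.7), (394.4,107.8), (269.1,295.1), (385.8,294.7).

Run:
```python
from h import *
g=np.load("w2.npz"); K=g["K"]
Pb=np.array([[-2.26249136e-01,9.34478612e-01,2.74883706e-01,5.55962253e-01],[-9.74069155e-01,-2.16826980e-01,-6.46168876e-02,2.13744432e-01],[-7.80895640e-04,-2.82375254e-01,9.59303709e-01,4.20297017e-01],[0,0,0,1]])
cb,cg=dict(K=K,pose=Pb),dict(K=K,pose=g["pose"])
B=[plane(cb,p,.08) for p in [(262.2,297.4),(251.5,110.8),(379,296),(386.3,109.9)]]
G=[plane(cg,p,.08) for p in [(269.1,295.1),(258.8,108.7),(385.8,294.7),(394.4,107.8)]]
(b,yb),(gc,yg)=rect(B),rect(G)
for P in (B,G): print(np.linalg.norm(P[1]-P[0]),np.linalg.norm(P[3]-P[2]),np.linalg.norm(P[2]-P[0]),np.linalg.norm(P[3]-P[1]))
bar=(plane(cb,(320,139),.078)+plane(cb,(320,272),.078))/2
print(b,yb,gc,yg,bar)
np.savez("est.npz",b=b,yb=yb,g=gc,yg=yg)
q=down(yb)
r.move_ptp([b[0],b[1],.16],q)
claw.set_gripper(.05)
r.servo_line([b[0],b[1],.076],feed=.1)
s=sensors.read_state(); print(s["position"],s["wrist_force"],s["t"])
claw.set_gripper(0.0,100)
s=sensors.read_state(); print(s["opening"],s["grasp_force"],s["wrist_force"],s["wrist_torque"],s["t"])
r.servo_line([b[0],b[1],.116],feed=.05)
s=sensors.read_state(); print(s["opening"],s["grasp_force"],s["wrist_force"],s["wrist_torque"],s["t"])
w=snap("wrist","w3")
```

```text
0.17832830386544277 0.17747949212564718 0.11791684970123231 0.11770639194091254
0.17752467587343074 0.1777503880230897 0.11760977848691277 0.11822523961967259
[0.48607003 0.23369868 0.08      ] -0.2220688482987025 [ 0.5229353  -0.28016498  0.08      ] 0.037447172048785636 [0.48685893 0.23331477 0.078     ]
[0.48647594 0.2339004  0.07645321] [0.22755308 0.07453391 0.10583162] 7.5583
0.004866705135309419 98.6589040607214 [-0.99105644 -1.19307803  5.85700204] [-0.16177268  0.16953035  0.03730129] 8.0667
0.005077229983083269 98.24495181441307 [-0.21102599 -0.80612335 -6.32001332] [0.02406503 0.05680421 0.01816715] 9.0167
```

View pics/w3.png

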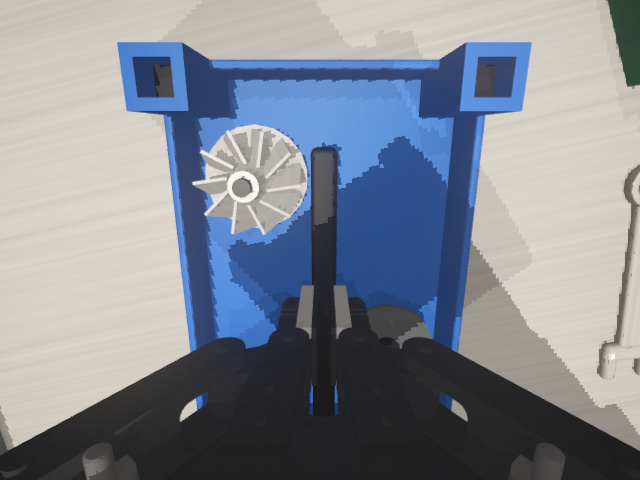

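The tray is held and level, and both loose parts are in it. Its far sockets are at about (154,77) and (495,76.5). I'll check the in-hand offset and carry it over.

Run:
```python
from h import *
e=np.load("est.npz"); b,yb,g,yg=e["b"],float(e["yb"]),e["g"],float(e["yg"])
w=eyes.camera("wrist"); s=sensors.read_state()
def tray(w,l,rr,z):
    a,c=plane(w,l,z),plane(w,rr,z); d=a-c; y=np.arctan2(d[1],d[0])-np.pi/2
    return (a+c)/2-.089*np.array([np.cos(y),np.sin(y),0]),y,np.linalg.norm(d)
print(tray(w,(154,77),(495,76.5),.08+s["position"][2]-.0765),b,yb,s["position"])
x,y=b[:2]
r.servo_line([x,y,.30],feed=.15)
r.servo_line([g[0],g[1],.30],down(yg),feed=.18)
r.servo_line([g[0],g[1],.185],feed=.12)
r.hold(.3)
s=sensors.read_state(); print(s["position"],s["wrist_force"],s["wrist_torque"],s["t"])
w=snap("wrist","w4"); print(proj(w,[*g[:2],.08]))
snap("scene","s4")
```

```text
(array([0.48571548, 0.23266544, 0.1191263 ]), np.float64(-0.2200648271208996), np.float64(0.11686810967382322)) [0.48607003 0.23369868 0.08      ] -0.2220688482987025 [0.48580451 0.23358088 0.1156263 ]
[ 0.52315859 -0.28027728  0.1855403 ] [ 0.01214245 -0.18580494 -5.62748597] [-0.00763758  0.06371547 -0.01688754] 14.9083
[322.68553674 237.70450619]
```

View pics/w4.png

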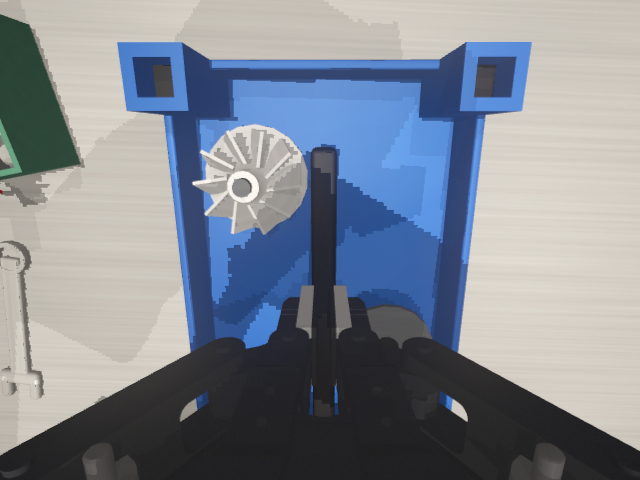

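The grip is unchanged, with the sockets at the same pixels. Lowering in small steps under force watch.

Run:
```python
from h import *
e=np.load("est.npz"); g=e["g"]
r.servo_line([g[0],g[1],.160],feed=.06); r.hold(.2)
f0=sensors.read_state()["wrist_force"]
z=.160
while z>.1435:
    z-=.0015
    r.servo_line([g[0],g[1],z],feed=.02)
    s=sensors.read_state(); f=s["wrist_force"]-f0
    print(round(s["position"][2],4),f.round(1),s["wrist_torque"].round(2))
    if abs(f[2])>15 or np.hypot(*f[:2])>15: break
print(s["t"])
```

```text
0.1585 [-0.   0.4  0.7] [-0.   -0.03 -0.  ]
0.1569 [0.  0.9 0.1] [-0.05 -0.01  0.01]
0.1554 [0.1 1.5 0.4] [-0.04 -0.01  0.03]
0.1538 [0.9 2.3 1.2] [0.01 0.05 0.01]
0.1524 [0.4 0.3 1. ] [ 0.01  0.07 -0.05]
0.1509 [-0.4  1.1  0.7] [-0.02  0.06  0.03]
0.1494 [0.2 0.4 0.6] [-0.01  0.07  0.02]
0.1479 [1.1 0.5 0.9] [-0.03  0.02 -0.04]
0.1464 [1.  1.  1.4] [ 0.01 -0.01  0.03]
0.145 [0.3 1.2 0.6] [0.02 0.03 0.01]
0.1448 [-2.8  1.8 11.4] [0.3  0.62 0.05]
18.525
```

The tray seated at TCP z 0.1448, with force rising only at the stop. Release it and go to look at the clip.

Run:
```python
from h import *
g=np.load("est.npz")["g"]
claw.set_gripper(.05); r.servo_line([g[0],g[1],.25],feed=.2)
c=snap("top","t5"); p=plane(c,(311,271),.145); rim=[plane(c,q,.065) for q in ((297,279),(339,271))]
d=rim[0]-rim[1]; psi=np.arctan2(d[1],d[0])-np.pi/2
print(p,psi,np.mean(rim,0))
q=down(psi+np.pi/2); claw.set_gripper(.07)
r.move_ptp([p[0],p[1],.27],q)
w=snap("wrist","w5"); np.savez("w5.npz",K=w["K"],pose=w["pose"],psi=psi)
s=sensors.read_state(); print(s["position"],s["joints"],s["t"],proj(w,[p[0],p[1],.133]))
```

```text
[ 0.54238209 -0.01022552  0.145     ] 0.20533755183177305 [ 0.54289162 -0.02446969  0.065     ]
[ 0.54251072 -0.01092976  0.26993514] [-4.19650715e-02  2.59574850e-01  1.77870492e+00 -2.25981716e-04
  1.10326981e+00 -2.45052066e-01] 21.3 [323.52059347 225.47635922]
```

View pics/w5.png

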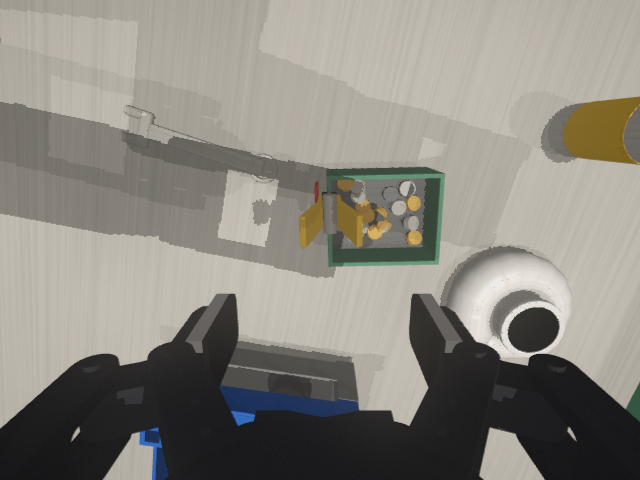

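The clip's yellow handles have outer top edges at about u=300 (left) and u=362 (right), v 213–247, with the bin rim's left wall at u≈330. I'll get those edges by a colour mask.

Run:
```python
from h import *
e=np.load("w5.npz"); w=dict(K=e["K"],pose=e["pose"]); im=cv2.imread("pics/w5.png")
hsv=cv2.cvtColor(im,cv2.COLOR_BGR2HSV)
m=((hsv[...,0]>15)&(hsv[...,0]<32)&(hsv[...,1]>140)).astype(np.uint8); M=np.zeros_like(m); M[180:260,290:372]=m[180:260,290:372]
n,l,st,_=cv2.connectedComponentsWithStats(M)
print(st[1:][st[1:,4]>40])
for u in list(range(297,324,3))+list(range(335,370,3)):
    v=np.flatnonzero(M[:,u]); print(u,(v.min(),v.max(),len(v)) if len(v) else None)
R_=e["pose"][:3,:2]; psi=float(e["psi"]); X=np.array([np.cos(psi),np.sin(psi),0]);Y=np.array([-X[1],X[0],0])
for uv in ((300,213),(300,247),(362,213),(362,245)):
    p=plane(w,uv,.153); print(uv,p,p@X,p@Y)
# rim left wall, hinge
for uv in ((329,170),(330,265),(444,173),(439,263)): p=plane(w,uv,.065); print(uv,p,p@X,p@Y)
```

```text
[[300 195  23  53 748]
 [337 195  35  52 937]]
297 None
300 (np.int64(216), np.int64(241), 26)
303 (np.int64(214), np.int64(247), 34)
306 (np.int64(211), np.int64(245), 35)
309 (np.int64(209), np.int64(242), 34)
312 (np.int64(206), np.int64(238), 33)
315 (np.int64(203), np.int64(235), 33)
318 (np.int64(196), np.int64(231), 36)
321 (np.int64(195), np.int64(227), 33)
335 None
338 (np.int64(195), np.int64(226), 32)
341 (np.int64(201), np.int64(230), 30)
344 (np.int64(203), np.int64(233), 31)
347 (np.int64(205), np.int64(236), 32)
350 (np.int64(207), np.int64(239), 33)
353 (np.int64(209), np.int64(242), 34)
356 (np.int64(205), np.int64(245), 36)
359 (np.int64(212), np.int64(246), 35)
362 (np.int64(205), np.int64(236), 22)
365 (np.int64(207), np.int64(221), 10)
368 (np.int64(203), np.int64(229), 10)
(300, 213) [5.23066027e-01 3.43440340e-04 1.53000000e-01] 0.5121475944864631 -0.1063156988979428
(300, 247) [ 0.52778267 -0.0246498   0.153     ] 0.5116690889947578 -0.13174560116889752
(362, 213) [0.56634772 0.00931607 0.153     ] 0.5563495346393939 -0.10635659807816253
(362, 245) [ 0.57188392 -0.01393828  0.153     ] 0.5570279211284171 -0.1302512423156607
(329, 170) [0.54010897 0.0257039  0.065     ] 0.5340034410402029 -0.08496302519059813
(330, 265) [ 0.56047224 -0.06567854  0.065     ] 0.5353062581644153 -0.17857773692241669
(444, 173) [0.64515066 0.04466387 0.065     ] 0.6407043273329618 -0.08781910702705223
(439, 263) [ 0.66626013 -0.04157501  0.065     ] 0.6437864363682466 -0.17655047174167104
```

Run:
```python
from h import *
psi=float(np.load("w5.npz")["psi"]); X=np.array([np.cos(psi),np.sin(psi)]);Y=np.array([-X[1],X[0]])
p=.535*X-.1187*Y; print(p)
r.servo_line([*p,.139],feed=.1)
print(sensors.read_state()["wrist_force"])
claw.set_gripper(0,40); s=sensors.read_state(); print(s["opening"],s["grasp_force"],s["wrist_force"])
r.servo_line([*p,.20],feed=.08); s=sensors.read_state(); print(s["opening"],s["grasp_force"],s["wrist_force"])
e=np.load("est.npz"); g,yg=e["g"][:2],float(e["yg"])
t=g-.098*np.array([np.cos(yg),np.sin(yg)])
r.servo_line([*p,.28],feed=.2)
r.move_ptp([*t,.28],down(yg+np.pi/2)); r.servo_line([*t,.235],feed=.1); r.hold(.3)
s=sensors.read_state(); print(t,s["position"],s["joints"],s["t"],s["opening"])
w=snap("wrist","w6"); c=snap("scene","s6")
u,v=proj(c,[*t,.15]).astype(int); print(u,v)
a=cv2.resize(c["color"][v-70:v+80,u-75:u+75],(480,480),interpolation=cv2.INTER_CUBIC)
cv2.imwrite("pics/m6.png",cv2.resize(np.hstack([w["color"],a]),(800,343)))
```

```text
[ 0.54796348 -0.00712114]
[-0.12830655  0.245056    0.59672176]
0.019442991280497764 43.221160769462585 [-0.77188157  0.1160474  -0.90254469]
0.01933827468095428 43.221479058265686 [-0.77678294 -0.02011933 -0.86325018]
[ 0.425004   -0.28383395] [ 0.42525035 -0.28400763  0.23554227] [-6.12115173e-01  2.53176945e-01  1.87700463e+00  2.82963421e-05
  1.01034488e+00 -6.49520140e-01] 26.7917 0.019323315628753314
291 97
```

View pics/m6.png

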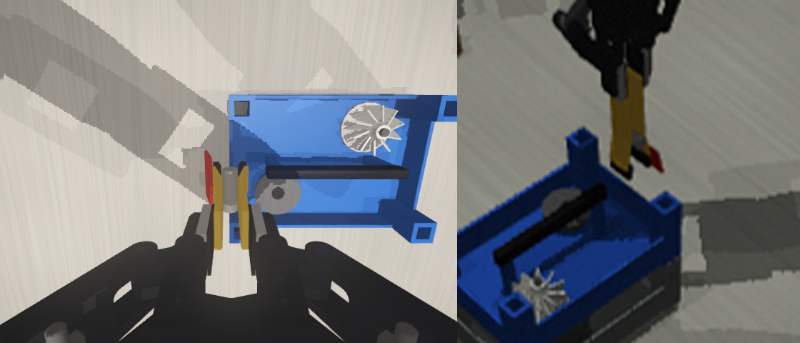

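The clip is held open, red tag outward, hinge at u≈231 over the end wall at u≈232 and mid-way between the posts. Lowering it with force checks.

Run:
```python
from h import *
e=np.load("est.npz"); g,yg=e["g"][:2],float(e["yg"]); t=g-.098*np.array([np.cos(yg),np.sin(yg)])
f0=sensors.read_state()["wrist_force"]; z=.210; r.servo_line([*t,z],feed=.08)
while True:
    s=sensors.read_state(); f=s["wrist_force"]-f0; print(round(s["position"][2],4),f.round(1))
    if np.linalg.norm(f)>6 or z<.1855: break
    z-=.004; r.servo_line([*t,z],feed=.05)
if z<.1855:
    claw.set_gripper(.07); r.hold(.3); r.servo_line([*t,.30],feed=.15)
    s=sensors.read_state(); print(s["wrist_force"],s["t"])
    r.servo_line([t[0]-.03,t[1]+.2,.32],feed=.2)
    print(sensors.read_state()["t"])
c=snap("scene","s7"); T=snap("top","t7")
u,v=proj(c,[*t,.12]).astype(int); a=cv2.resize(c["color"][v-75:v+75,u-75:u+75],(400,400),interpolation=cv2.INTER_CUBIC)
u,v=proj(T,[*g,.12]).astype(int); b=cv2.resize(T["color"][v-85:v+85,u-85:u+85],(400,400),interpolation=cv2.INTER_CUBIC)
cv2.imwrite("pics/m7.png",np.hstack([a,b]))
# wall positions for reference
print(proj(c,[*t,.118]),proj(T,[*t,.118]))
```

```text
0.2096 [-0.4  0.1  0.7]
0.2061 [0.8 0.7 0.8]
0.2018 [-0.2 -0.1 -0.7]
0.1977 [-0.3  0.6 -0.6]
0.1937 [ 0.7  0.8 -0.3]
0.1897 [0.5 0.3 1.1]
0.1857 [-0.4  0.4 -0.6]
0.1817 [-0.2  0.3  0.2]
[ 0.12555087 -0.5359216  -0.22892308] 30.875
32.0417
[291.85647585 108.71219517] [464.59930639 341.26705595]
```

View pics/m7.png

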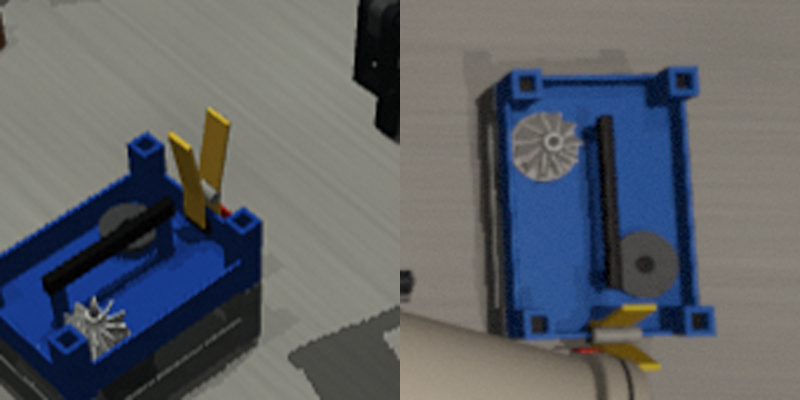

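The clip stands upright across the end wall. Its hinge is at (617,337) in the composite, nearly midway between the posts at 540 and 703. The red tag faces outward, both parts are in the tray, and the trays are stacked square.

```bash
python3 -c "
from h import *
r.hold(.5); print(order.finish_job())"
```

```text
the job is handed in; nothing more can be done
None
```

I've handed the job in at about 33 s of the 64 s limit: the blue tray is seated on the grey one with the wheel and heat shield in it, and the clip is upright on the robot-side end wall, tag out. My last pictures and force readings agree, but no verdict came back.

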